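# Clear the tray, fetch the hex keys, put the rest back

### The arm

A 6-joint arm with a two-finger parallel gripper is mounted at the origin on the work surface. World frame = base frame: x ahead of the robot, y to its left, z up, the work surface at z = 0. Lengths are in m, angles in rad, forces in N, time in s.
With the tool pointing down it reaches from about 0.275 to 0.725 m from the base axis. Payload 5.6 kg.
Tool frame: the origin (TCP) lies on the centre line of the jaws, within the pads' length; the fingertips stand 11 mm ahead of it and the grasp point (between the pads) lies 8 mm behind it; z points along the fingers, y is the line along which they close (so a half turn about z gives the same grasp; the last joint's range is limited). The gripper opens to 85 mm and grips with 20 to 120 N. Pads are 22 mm wide; open, the fingers measure 114 mm over their backs; the gripper's body (76 mm by 85 mm) begins 54 mm behind the grasp point. The pads swing forward as they close: fully open they stand 13 mm farther back than shut.
Start: joints at [-0.957, 0.255, 0.108, 0, -1.424, -0.285], TCP at [0.178, -0.521, 0.204] pointing down, gripper open.
Joint ranges: [-2.95, 2.95], [-1.21, 1.97], [-1.09, 1.5], [-2.87, 1.71], [-2.94, -0.07], [-3.05, 3.05]. Speed limits (rad/s): [2.57, 2.57, 3.14, 3.14, 3.14, 3.14].

### API

Orientations are given as a unit quaternion [w, x, y, z].
In Python, from cell import monitor, grab_frame, hand_in, finder gives the robot as it stands. The module is installed in compiled form; this text tells all that it offers.
- The arm moves only by the tool send_rows, never from a script. Its argument "targets" is a list of rows, each a list of 4 numbers: the shift along the tool's x, y, z in m, then the turn about the tool's z in rad. In form: [[dx, dy, dz, yaw], ...]. A call has 1 to 10 rows; each row is the pose to reach, as a shift and turn from the pose commanded when the call began, along the tool's axes at that moment; what a row does not reach only later rows make up. A row lasts 1/8 s, in which the tool goes at most 62.5 mm and 10.7 degrees, less where a joint would pass 70% of its speed; a pose out of reach is approached as far as the arm can. A call with a gripper value outside its range is refused whole. "hand" is the opening in per cent of the stroke, from 0 (shut) to 100 (fully open), set as the call begins (left out, the last holds). The fingers move at their own pace and stop on an object; "squeeze" is the grip in N (left out, the last holds). Time passes only in rows, so rows that repeat a pose let the fingers close. It gives the time, the measured TCP pose, the force, the opening and the grip force at its end, in the units of the state.
- monitor.get_state(): the state, without advancing time (a new reading comes with each control period).
- grab_frame(name): name is "scene" or "top" or "wrist"; returns a dict with "image" (400x640x3 uint8, red, green, blue), "fx", "fy", "cx", "cy" (pixels), "R" (3x3) and "t" (3): a world point X has camera coordinates R X + t. Camera axes: x right, y down, z forward; pixel columns grow to the right and rows downward; lengths in m; the calibration is good to about 2 mm. A picture is of the moment at which its call begins. There is no depth.
- hand_in(): hands the job in; it is judged then, once.
Trained networks look in a picture, given as the dict that the camera call returned (one of the last four; its "shot" number tells which), for a name from the list of things; names that differ only in an ending like _2 or _b are one class to them, and where a whole thing is asked for, a point or a joint stands for the part that bears it (a point fixed in the world has none). Each returns a list of dicts, best first, with "confidence" (0 to 1); they miss things now and then, are a little off and sometimes report something else, mostly with a low value. They report only what shows in the picture. A call takes as long as a camera call. They do not tell look-alikes from the thing itself.
- finder.spot_in(picture, target): "xyz" ([x, y, z] in m, in the coordinates of the camera as it stood for that picture, good to about 4 mm: the middle of the surface that is visible of it).
- finder.outline_of(picture, target): "pixels" (400x640 bool, what is visible of it).
- finder.tip_of(picture, target): "xyz" ([x, y, z] in m, in the coordinates of the camera as it stood for that picture, good to about 4 mm: a listed point, or the origin of a listed thing).
The state is a dict: "t": time; "joints": joint angles; "dq": joint speeds; "joint_torque": joint torques, N m; "ee_pos": TCP position; "orientation": TCP orientation; "force": force on the tool from outside, world axes, zero at the start; "wrist_torque": the same for the moment, N m; "grip_width": finger opening in m; "gripper_force": force on a finger pad.
Only numpy, scipy, OpenCV 4.12 (cv2) and the standard library are available. Lean on these libraries where they do the work, as an engineer would, in place of code of your own. Each camera call takes 0.05 s, during which the arm holds its last target. There are 200 camera calls.

### The job

The hex key set in the blue tray is hemmed in by the white mug and the red spring clamp. First move the mug and the clamp over to the black rubber mat, leaving the hex keys where they are; then lay the hex key set flat in the empty blue-lined compartment of the open toolbox while the other two wait on the mat; last put the mug back upright in the middle of the round cork coaster and the clamp back lying lengthwise in the middle of its yellow pad. Keep the mug upright all the way and do not disturb the hammer.

Things in the scene. Friction and masses are not known exactly. Their poses are not given: they have to be found in the camera images.
- hexset: Hex key set in a closed stainless folding holder with black ends: a bar 105 mm long (its x), 34 mm wide (its y), 26 mm high, 0.16 kg nominal. Lies flat on the tray floor (3 mm above the bench) between mug and clamp. Origin: centre of its underside, z up.
- mug: White ceramic mug, straight body 64 mm in diameter, 95 mm high, open at the top, its handle standing out to about 30 mm from the wall along its +y, 0.24 kg nominal. Starts standing on the cork coaster with the handle roughly towards the robot. Grip the body across its x, above the middle, clear of the handle. Origin: centre of its underside, z up.
- clamp: Red plastic spring clamp lying flat, 24 mm high, about 86 mm long along its y (black-tipped jaws at +y, spread handles at -y, 60 mm wide at their ends). Its middle is a solid block 32 mm by 32 mm, 24 mm high, to be gripped across x. 0.09 kg nominal. Starts lying lengthwise on the yellow pad. Origin: underside of that block's centre, z up.
- coaster: Round cork coaster, the mug's home: 96 mm in diameter, 2 mm thick, fixed to the tray floor. Origin: centre of its underside, 3 mm above the bench; its top is 5 mm above the bench. It is 72 mm to one or the other side of the tray's centre.
- clamp_pad: Yellow rectangular pad, the clamp's home: 70 mm (its x) by 96 mm (its y), 2 mm thick, fixed to the tray floor on the other side of the tray from the coaster. The clamp lies with its length along the pad's y. Origin: centre of its underside, 3 mm above the bench; its top is 5 mm above the bench.
- mat: Black rubber mat, the side area, fixed flat on the bench to the left or right of the tray: 200 mm (its x) by 260 mm (its y), 3 mm thick. Origin: centre of its underside, on the bench.
- toolbox: Open aluminium toolbox, fixed, opposite the mat: 180 mm (x) by 260 mm (y), walls 55 mm high, lid folded right back onto the bench on its +x side, reaching 185 mm beyond the box, under 60 mm high. Empty compartment: bright blue floor 8 mm above the bench, 172 mm (x) by 110 mm (y) inside, centre x = 0, y = -71 mm; a 40 mm high divider parts it from the +y half (sockets, drivers). Origin: centre of its underside, on the bench.
- tray: Low blue steel tray fixed on the bench: 160 mm (its x) by 280 mm (its y), floor 3 mm thick, rim 12 mm high and 3 mm thick. Origin: centre of its underside, on the bench.
- hammer: Bystander: green plastic hammer 270 mm long lying on the bench beyond the tray, its length roughly across the robot's view. Leave it alone. Origin: its underside.
Not all that is in view belongs to the job. There is more than one size of the clamp; the one meant has the size given above.

How it is judged:
On the way, in this order (a step that is already met when the one before it is completed fails the run):
1. mug and clamp both stand released on the rubber mat, the hex key set still where it was (x of mug in the frame of mat between -0.085 and 0.085 m and y of mug in the frame of mat between -0.115 and 0.115 m and z of each of mug, clamp in the frame of mat below 0.009 m and x of clamp in the frame of mat between -0.085 and 0.085 m and y of clamp in the frame of mat between -0.115 and 0.115 m and angle between each of mug, clamp's own z axis and vertical below 0.12 rad and linear speed of each of mug, clamp below 0.02 m/s and contact force between each of mug, clamp and the fingers below 0.2 N and distance of hexset from where it was at the start of the episode below 0.03 m), for 0.2 s.
2. the hex key set lies released and flat in the blue-lined compartment, mug and clamp still on the mat (x of hexset in the frame of toolbox between -0.07 and 0.07 m and y of hexset in the frame of toolbox between -0.126 and -0.016 m and z of hexset in the frame of toolbox below 0.014 m and angle between each of hexset, mug, clamp's own z axis and vertical below 0.12 rad and linear speed of hexset below 0.02 m/s and contact force between hexset and the fingers below 0.2 N and x of mug in the frame of mat between -0.085 and 0.085 m and y of mug in the frame of mat between -0.115 and 0.115 m and z of each of mug, clamp in the frame of mat below 0.009 m and x of clamp in the frame of mat between -0.085 and 0.085 m and y of clamp in the frame of mat between -0.115 and 0.115 m), for 0.2 s.
At the end, for the whole second after the job is handed in: Hex key set flat in the blue-lined compartment; mug upright on the coaster, within 15 mm of its centre; clamp flat on the yellow pad, within 15 mm of its centre and 15 degrees of its length (either way round); all released and at rest (x of hexset in the frame of toolbox between -0.07 and 0.07 m and y of hexset in the frame of toolbox between -0.126 and -0.016 m and z of hexset in the frame of toolbox below 0.014 m and angle between each of hexset, mug, clamp's own z axis and vertical below 0.12 rad and linear speed of each of hexset, mug, clamp below 0.02 m/s and contact force between each of hexset, mug, clamp and the fingers below 0.2 N and horizontal distance between mug and coaster below 0.015 m and z of mug in the frame of coaster below 0.008 m and horizontal distance between clamp and clamp_pad below 0.015 m and z of clamp in the frame of clamp_pad below 0.008 m and angle between the y axis of clamp and the y axis of clamp_pad, either way round below 0.26 rad); the robot touches nothing.
It fails at once if the mug is tipped (more than about 30 degrees) (angle between mug's own z axis and vertical above 0.52 rad).
It fails at once if the hammer is disturbed (moved over 20 mm) (distance of hammer from where it was at the start of the episode above 0.02 m).
It also fails if it takes over 120 s, if anything falls off the work surface, if the arm or the gripper's body presses on something with over 40 N, if the wrist force passes 120 N, or if a joint passes its speed limit or range.

## Working session

There is one attempt and no reset: what is moved stays moved. The work goes in short steps, Python scripts to look and compute and a tool call to move; the robot and the scene stay as the last step left them, time stands still between calls to the robot, and variables do not carry over. Pictures are saved under pics/ and viewed, at most 14 in all, crops included, and the job is handed in when it is done.

Besides the shell and the picture viewer there is one more tool, called after ">>>" by a JSON object that holds its "api" and its "payload", one argument or row to a line. send_rows: Moves the arm, as the interface text tells. Its arguments: {"type":"object","properties":{"targets":{"type":"array"},"hand":{"type":"number"},"squeeze":{"type":"number"}},"required":["targets"]}

```bash
mkdir -p pics
cat > h.py <<'E'
import numpy as np, cv2
from cell import monitor, grab_frame, hand_in, finder
def shot(cam,name=None):
    p=grab_frame(cam)
    if name: cv2.imwrite(f'pics/{name}.png',cv2.cvtColor(p['image'],cv2.COLOR_RGB2BGR))
    return p
def w(p,x): return np.array(p['R']).T@(np.array(x)-np.array(p['t']))
def ray(p,u,v,z):
    R=np.array(p['R']);c=-R.T@np.array(p['t']);d=R.T@np.array([(u-p['cx'])/p['fx'],(v-p['cy'])/p['fy'],1])
    return c+d*(z-c[2])/d[2]
E
python3 - <<'E'
from h import *
np.set_printoptions(precision=4,suppress=True)
s=monitor.get_state(); print(s['t'],s['ee_pos'],s['orientation'],s['grip_width'])
for cam in ('top','scene'):
    p=shot(cam,cam+'0')
    for n in 'hexset mug clamp coaster clamp_pad mat toolbox tray hammer'.split():
        for f in ('tip_of','spot_in'):
            r=getattr(finder,f)(p,n)
            print(cam,n,f,[(np.round(w(p,d['xyz']),3).tolist(),round(d['confidence'],2)) for d in r[:3]])
E
```

```text
0.0 [ 0.1775 -0.52    0.2027] [-0.0002 -0.1636  0.9865  0.0009] 0.08575180418806745
top hexset tip_of [([0.541, -0.009, -0.001], 0.76)]
top hexset spot_in [([0.539, -0.009, 0.023], 0.66)]
top mug tip_of [([0.549, -0.079, 0.005], 0.94)]
top mug spot_in [([0.548, -0.079, 0.03], 0.79)]
top clamp tip_of [([0.38, -0.115, -0.001], 0.82), ([0.541, 0.06, 0.006], 0.75), ([0.389, 0.037, -0.001], 0.64)]
top clamp spot_in [([0.389, 0.035, 0.013], 0.84), ([0.541, 0.059, 0.027], 0.58)]
top coaster tip_of [([0.551, -0.082, 0.003], 0.71)]
top coaster spot_in [([0.566, -0.064, 0.006], 0.81), ([0.54, -0.08, 0.031], 0.66)]
top clamp_pad tip_of [([0.544, 0.063, 0.004], 0.92)]
top clamp_pad spot_in [([0.545, 0.058, 0.004], 0.9), ([0.541, -0.009, 0.024], 0.58)]
top mat tip_of [([0.507, 0.341, 0.001], 0.68), ([0.546, -0.008, -0.001], 0.54)]
top mat spot_in [([0.504, 0.338, 0.003], 0.58)]
top toolbox tip_of [([0.46, -0.332, 0.004], 0.63)]
top toolbox spot_in [([0.543, -0.341, 0.019], 0.86)]
top tray tip_of [([0.55, -0.009, 0.003], 0.93), ([0.541, 0.057, 0.007], 0.16)]
top tray spot_in [([0.552, -0.002, 0.00
[... 601 characters left out ...]
scene coaster spot_in [([0.579, -0.079, 0.005], 0.5)]
scene clamp_pad tip_of [([0.543, 0.058, 0.004], 0.64)]
scene clamp_pad spot_in [([0.564, 0.076, 0.005], 0.58)]
scene mat tip_of [([0.504, 0.348, 0.0], 0.57), ([0.55, -0.083, 0.003], 0.35)]
scene mat spot_in [([0.515, 0.361, 0.004], 0.64)]
scene toolbox tip_of [([0.461, -0.326, 0.003], 0.89)]
scene toolbox spot_in [([0.56, -0.332, 0.023], 0.77), ([0.548, -0.005, 0.028], 0.75)]
scene tray tip_of [([0.552, -0.008, 0.002], 0.7)]
scene tray spot_in [([0.587, 0.034, 0.002], 0.85), ([0.511, 0.365, 0.005], 0.65), ([0.559, -0.329, 0.026], 0.16)]
scene hammer tip_of [([0.774, 0.047, -0.0], 0.62)]
scene hammer spot_in [([0.781, 0.119, 0.025], 0.59)]
```

View pics/top0.png

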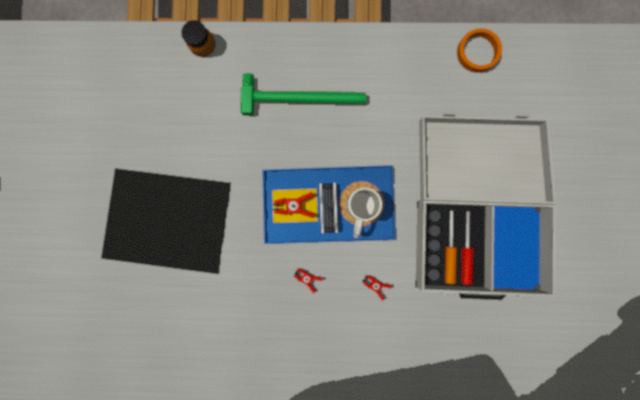

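View pics/scene0.png

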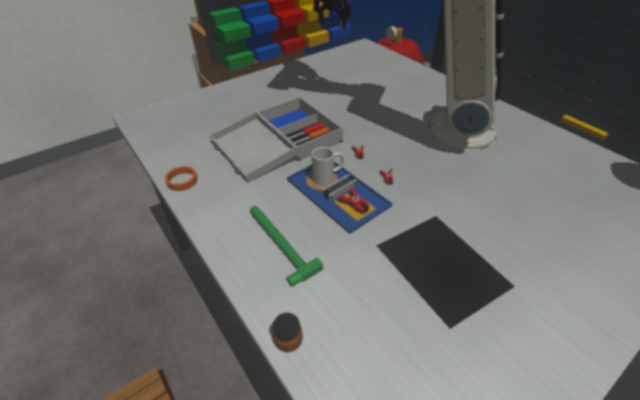

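The top view shows the tray with mug (365,205), hexset (328,208) and clamp on its yellow pad (295,206). The mat is on the left and the toolbox on the right, with the blue compartment at (515,248). The two small clamps at (310,280) and (377,287) are decoys.

```bash
cat >> h.py <<'E'
np.set_printoptions(precision=4,suppress=True)
from scipy.spatial.transform import Rotation as Ro
def go(x,y,z,close=None):
    """shift/turn in tool axes to world TCP target; close = world angle (deg) of the closing line"""
    s=monitor.get_state();q=s['orientation'];R=Ro.from_quat([q[1],q[2],q[3],q[0]]).as_matrix()
    d=R.T@(np.array([x,y,z])-s['ee_pos']); a=np.degrees(np.arctan2(R[1,1],R[0,1])); yaw=0
    if close is not None: yaw=-((close-a+90)%180-90)
    print('row',d,'yaw',round(np.radians(yaw),4),'now',np.array(s['ee_pos']),'closing',round(a,2),'f',np.array(s['force']),'w',s['grip_width'],s['gripper_force'],'t',round(s['t'],2))
def rect(p,mask,z):
    m=cv2.morphologyEx(mask.astype(np.uint8),cv2.MORPH_OPEN,np.ones((3,3)))
    n,l,st,_=cv2.connectedComponentsWithStats(m); k=1+np.argmax(st[1:,4])
    vu=np.argwhere(l==k); P=np.array([ray(p,u,v,z)[:2] for v,u in vu]).astype(np.float32)
    (c,s,_),b=cv2.minAreaRect(P*1000),cv2.boxPoints(cv2.minAreaRect(P))
    e=[b[1]-b[0],b[2]-b[1]]; L=max(e,key=np.linalg.norm)
    return np.array(c)/1000,np.array(s),'long axis deg',round(float(np.degrees(np.arctan2(L[1],L[0])))%180,1),'mean',P.mean(0)
E
python3 - <<'E'
from h import *
p=shot('top')
for n,z in (('tray',.006),('mat',.003),('clamp_pad',.005),('hexset',.027),('mug',.1),('toolbox',.055),('clamp',.02)):
    for d in finder.outline_of(p,n)[:2]: print(n,round(d['confidence'],2),rect(p,d['pixels'],z))
hsv=cv2.cvtColor(p['image'],cv2.COLOR_RGB2HSV)
b=(hsv[...,0]>100)&(hsv[...,0]<125)&(hsv[...,1]>150)
b2=b.copy();b2[:,:410]=0;print('compart',rect(p,b2,.008))
b[:,410:]=0;print('trayblue',rect(p,b,.006))
print('mat',rect(p,(hsv[...,2]<45)&(np.arange(640)<240)&(np.arange(400)[:,None]>150),.003))
go(.535,-.05,.27,90)
E
```

```text
tray 0.98 (array([ 0.5477, -0.0109]), array([161.0129, 281.8057]), 'long axis deg', 92.9, 'mean', array([ 0.5494, -0.0092], dtype=float32))
tray 0.74 (array([ 0.5404, -0.0125]), array([106.9723,  37.1434]), 'long axis deg', 3.8, 'mean', array([ 0.5396, -0.0122], dtype=float32))
mat 0.67 (array([0.507 , 0.3415]), array([264.7665, 202.9897]), 'long axis deg', 83.7, 'mean', array([0.506 , 0.3411], dtype=float32))
clamp_pad 0.85 (array([0.5531, 0.0614]), array([51.7837, 93.2622]), 'long axis deg', 90.9, 'mean', array([0.5613, 0.0531], dtype=float32))
hexset 0.8 (array([ 0.5397, -0.0118]), array([103.2773,  33.9127]), 'long axis deg', 3.3, 'mean', array([ 0.5396, -0.0122], dtype=float32))
mug 0.55 (array([ 0.5362, -0.072 ]), array([64.3455, 91.9129]), 'long axis deg', 137.4, 'mean', array([ 0.5398, -0.0783], dtype=float32))
toolbox 0.7 (array([ 0.5502, -0.3252]), array([271.5107, 372.3088]), 'long axis deg', 179.2, 'mean', array([ 0.547 , -0.3255], dtype=float32))
clamp 0.76 (array([0.3911, 0.03  ]), array([54.5765, 37.4728]), 'long axis deg', 59.2, 'mean', array([0.39  , 0.0286], dtype=float32))
clamp 0.73 (array([0.5448, 0.0609]), array([52.9499, 84.7582]), 'long axis deg', 91.4, 'mean', array([0.5429, 0.0612], dtype=float32))
compart (array([ 0.4631, -0.4088]), array([ 91.3661, 170.725 ]), 'long axis deg', 179.3, 'mean', array([ 0.4625, -0.4092], dtype=float32))
trayblue (array([ 0.5474, -0.0117]), array([155.8241, 277.4774]), 'long axis deg', 92.9, 'mean', array([ 0.5493, -0.0105], dtype=float32))
mat (array([0.5065, 0.3408]), array([253.694 , 192.0403]), 'long axis deg', 83.7, 'mean', array([0.5059, 0.3406], dtype=float32))
row [-0.4902  0.3299 -0.0664] yaw 0.3288 now [ 0.1776 -0.5205  0.2036] closing 108.84 f [ 0.1454  0.609  -0.0983] w 0.08523339173617735 0.0 t 2.3
```

>>> {"api": "send_rows", "payload": {
  "targets": [
    [-0.12, 0.08, -0.03, 0.08],
    [-0.245, 0.165, -0.066, 0.165],
    [-0.37, 0.25, -0.066, 0.25],
    [-0.49, 0.33, -0.066, 0.329],
    [-0.49, 0.33, -0.066, 0.329],
    [-0.49, 0.33, -0.066, 0.329],
    [-0.49, 0.33, -0.066, 0.329],
    [-0.49, 0.33, -0.066, 0.329],
    [-0.49, 0.33, -0.066, 0.329],
    [-0.49, 0.33, -0.066, 0.329]
  ],
  "hand": 100
}}

```text
t: 3.55
ee_pos: [0.5361, -0.0474, 0.2693]
orientation: [-0.0, -0.001, 1.0, 0.0]
force: [-0.1, -0.8, 0.5]
grip_width: 0.0851
gripper_force: 0.0
```

Run:
```python
from h import *
p=shot('wrist','w1')
for n in 'mug clamp hexset coaster clamp_pad'.split():
    print(n,[(w(p,d['xyz']),round(d['confidence'],2)) for d in finder.tip_of(p,n)[:3]])
for n,z in (('hexset',.027),('mug',.1),('clamp',.02),('clamp_pad',.005)):
    for d in finder.outline_of(p,n)[:1]: print(n,round(d['confidence'],2),rect(p,d['pixels'],z))
go(.535,-.05,.27,90)
```

```text
mug [(array([ 0.5461, -0.0807,  0.0021]), 0.87)]
clamp [(array([ 0.3791, -0.1118, -0.0006]), 0.85), (array([0.5442, 0.0696, 0.0052]), 0.84), (array([ 0.3895,  0.0339, -0.0003]), 0.68)]
hexset [(array([ 0.5416, -0.0092,  0.0083]), 0.66)]
coaster []
clamp_pad [(array([0.5439, 0.0668, 0.0051]), 0.77)]
hexset 0.92 (array([ 0.5398, -0.011 ]), array([105.0857,  35.202 ]), 'long axis deg', 2.8, 'mean', array([ 0.5379, -0.011 ], dtype=float32))
mug 0.71 (array([ 0.5347, -0.0696]), array([63.4667, 96.1461]), 'long axis deg', 142.1, 'mean', array([ 0.5379, -0.0766], dtype=float32))
clamp 0.86 (array([0.3911, 0.0315]), array([56.4127, 37.0781]), 'long axis deg', 60.7, 'mean', array([0.3908, 0.0306], dtype=float32))
clamp_pad 0.79 (array([0.5437, 0.0617]), array([69.4703, 97.3656]), 'long axis deg', 92.8, 'mean', array([0.5303, 0.0495], dtype=float32))
row [-0.0006  0.0007 -0.0001] yaw -0.0013 now [ 0.5344 -0.0507  0.2699] closing 89.92 f [0.9965 0.2026 0.2036] w 0.08515235425082121 0.0 t 4.05
```

View pics/w1.png

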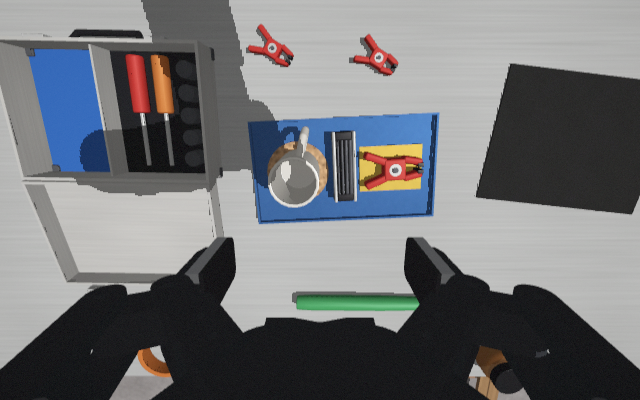

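The wrist view shows the mug rim at about (295,180) with its handle up at (303,140), and the clamp hub at (396,170) with its jaws to the right. The hexset is at (344,166). Next I'll refine the rim centre, handle direction and clamp pose.

Run:
```python
from h import *
p=shot('wrist')
for d in finder.outline_of(p,'mug')[:1]:
    m=d['pixels'];ys,xs=np.nonzero(m);print(xs.min(),xs.max(),ys.min(),ys.max())
    # bottom/side extremes belong to rim: fit circle in world at z=.1 to contour points with row>170
    c=max(cv2.findContours(m.astype(np.uint8),cv2.RETR_EXTERNAL,cv2.CHAIN_APPROX_NONE)[0],key=len)[:,0]
    P=np.array([ray(p,u+0.,v+0.,.1)[:2] for u,v in c if v>178])
    A=np.c_[2*P,np.ones(len(P))];s=np.linalg.lstsq(A,(P**2).sum(1),rcond=None)[0];print('rim',s[:2],np.sqrt(s[2]+s[:2]@s[:2]))
print('handle',ray(p,302,138,.05),ray(p,305,132,.08),ray(p,301,152,.05))
hsv=cv2.cvtColor(p['image'],cv2.COLOR_RGB2HSV)
r=((hsv[...,0]<8)|(hsv[...,0]>172))&(hsv[...,1]>130)&(hsv[...,2]>80);r[:,:350]=0;r[:,430:]=0;r[:145]=0;r[195:]=0
print('clamp',rect(p,r,.02))
print('hub',ray(p,396,170,.03),'jaw mid',ray(p,423,169,.018),'handle ends',ray(p,360,155,.018),ray(p,364,186,.018))
im=cv2.resize(p['image'][110:230,240:440],(800,480),interpolation=cv2.INTER_CUBIC);cv2.imwrite('pics/w2.png',im[...,::-1])
```

```text
0 225 31 288
rim [ 0.5766 -0.2984] 0.11902145833538307
handle [ 0.4951 -0.0741  0.05  ] [ 0.4859 -0.0684  0.08  ] [ 0.514  -0.0758  0.05  ]
clamp (array([0.5427, 0.0625]), array([54.1079, 84.8426]), 'long axis deg', 94.5, 'mean', array([0.5435, 0.0601], dtype=float32))
hub [0.5427 0.0618 0.03  ] jaw mid [0.5433 0.1057 0.018 ] handle ends [0.5221 0.0099 0.018 ] [0.5695 0.0177 0.018 ]
```

View pics/w2.png

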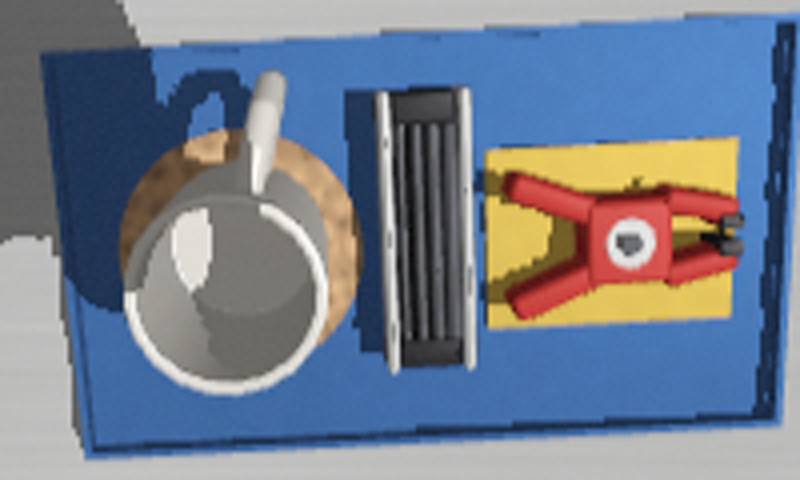

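```bash
cat >> h.py <<'E'
def avg(n=4):
    P=[]
    for i in range(n): grab_frame('wrist'); P.append(monitor.get_state()['ee_pos'])
    print('avg',np.mean(P,0),np.std(P,0)); return np.mean(P,0)
def go2(x,y,z,close=None,n=4):
    m=avg(n); s=np.array(monitor.get_state()['ee_pos']); go(*(np.array([x,y,z])-m+s),close)
E
python3 - <<'E'
from h import *
p=shot('wrist')
print('rim c',ray(p,296.5,183.3,.1),ray(p,271,183.3,.1),'h',ray(p,307,129,.06),ray(p,304.5,157,.06),'hub',ray(p,397.8,170.3,.029))
go2(.548,-.08,.15,78)
E
```

```text
rim c [ 0.5468 -0.0785  0.1   ] [ 0.5467 -0.1099  0.1   ] h [ 0.483  -0.0665  0.06  ] [ 0.5196 -0.0703  0.06  ] hub [0.5433 0.0649 0.029 ]
avg [ 0.5347 -0.0502  0.2696] [0.     0.0001 0.    ]
row [-0.0133 -0.0298  0.1196] yaw 0.2091 now [ 0.5348 -0.0501  0.2696] closing 89.98 f [-0.559   0.0524  0.0281] w 0.0855700465580558 0.0 t 4.4
```

>>> {"api": "send_rows", "payload": {
  "targets": [
    [-0.006, -0.015, 0.03, 0.1],
    [-0.0123, -0.0288, 0.08, 0.209],
    [-0.0123, -0.0288, 0.11, 0.209],
    [-0.0123, -0.0288, 0.14, 0.209],
    [-0.0123, -0.0288, 0.17, 0.209],
    [-0.0123, -0.0288, 0.19, 0.209],
    [-0.0123, -0.0288, 0.207, 0.209],
    [-0.0123, -0.0288, 0.207, 0.209],
    [-0.0123, -0.0288, 0.207, 0.209],
    [-0.0123, -0.0288, 0.207, 0.209]
  ]
}}

```text
t: 5.65
ee_pos: [0.5478, -0.0788, 0.0636]
orientation: [0.001, 0.104, 0.995, 0.0]
force: [0.2, 0.1, -0.9]
grip_width: 0.0851
gripper_force: 0.0
```

>>> {"api": "send_rows", "payload": {
  "targets": [
    [0, 0, 0, 0],
    [0, 0, 0, 0],
    [0, 0, 0, 0],
    [0, 0, 0, 0],
    [0, 0, 0, 0],
    [0, 0, 0, 0]
  ],
  "hand": 60,
  "squeeze": 40
}}

```text
t: 6.4
ee_pos: [0.5477, -0.079, 0.0636]
orientation: [0.001, 0.104, 0.995, -0.0]
force: [-1.9, 0.0, 6.1]
grip_width: 0.0607
gripper_force: 43.2
```

>>> {"api": "send_rows", "payload": {
  "targets": [
    [0, 0, -0.01, 0],
    [0, 0, -0.03, 0],
    [0, 0, -0.06, 0],
    [0, 0, -0.09, 0],
    [0, 0, -0.1, 0],
    [0, 0, -0.1, 0]
  ],
  "hand": 50
}}

```text
t: 7.15
ee_pos: [0.547, -0.0785, 0.1623]
orientation: [-0.0, 0.104, 0.995, 0.0]
force: [-0.1, -0.7, -2.8]
grip_width: 0.0602
gripper_force: 43.9
```

Run:
```python
from h import *
p=shot('scene','s1')
go2(.45,.27,.163)
```

```text
avg [ 0.5462 -0.0787  0.1611] [0.0001 0.0001 0.0001]
row [ 0.1666  0.3211 -0.0017] yaw 0.0 now [ 0.5464 -0.0788  0.1613] closing 78.01 f [ 0.3529  0.1401 -2.1084] w 0.06053999790355528 43.88421431323877 t 7.4
```

View pics/s1.png

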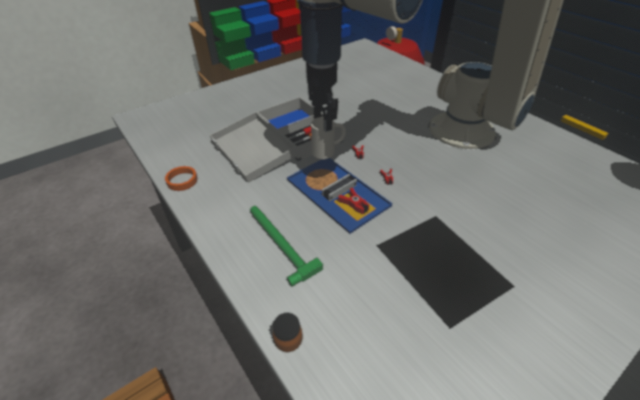

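The mug is held upright at (322,138), clear of the coaster. I'll carry it to the mat.

>>> {"api": "send_rows", "payload": {
  "targets": [
    [0.012, 0.023, 0, 0],
    [0.03, 0.058, 0, 0],
    [0.052, 0.1, 0, 0],
    [0.074, 0.142, 0, 0],
    [0.096, 0.185, 0, 0],
    [0.118, 0.228, 0, 0],
    [0.138, 0.266, 0, 0],
    [0.153, 0.296, 0, 0],
    [0.163, 0.314, 0, 0],
    [0.167, 0.321, 0, 0]
  ]
}}

```text
t: 8.65
ee_pos: [0.45, 0.2704, 0.1621]
orientation: [-0.0, 0.104, 0.995, -0.0]
force: [0.9, -0.6, -1.6]
grip_width: 0.0605
gripper_force: 44.0
```

>>> {"api": "send_rows", "payload": {
  "targets": [
    [0, 0, 0, 0],
    [0, 0, 0.02, 0],
    [0, 0, 0.045, 0],
    [0, 0, 0.07, 0],
    [0, 0, 0.085, 0],
    [0, 0, 0.092, 0],
    [0, 0, 0.096, 0],
    [0, 0, 0.098, 0],
    [0, 0, 0.098, 0],
    [0, 0, 0.098, 0]
  ]
}}

```text
t: 9.9
ee_pos: [0.4506, 0.2702, 0.065]
orientation: [0.0, 0.104, 0.995, 0.0]
force: [0.6, 0.8, -2.0]
grip_width: 0.0602
gripper_force: 44.0
```

Run:
```python
from h import *
go2(.45,.27,.06)
```

```text
avg [0.4505 0.2701 0.0648] [0.     0.     0.0001]
row [ 0.0005 -0.0002  0.0048] yaw 0.0 now [0.4505 0.27   0.0648] closing 78.02 f [-0.6348  0.204  -2.7233] w 0.060460203714753066 44.015901909824606 t 10.1
```

Still 4–5 mm above the mat, so I'll lower it gently.

>>> {"api": "send_rows", "payload": {
  "targets": [
    [0, 0, 0.002, 0],
    [0, 0, 0.0035, 0],
    [0, 0, 0.005, 0],
    [0, 0, 0.005, 0],
    [0, 0, 0.005, 0]
  ]
}}

```text
t: 10.72
ee_pos: [0.4513, 0.2697, 0.0616]
orientation: [0.001, 0.104, 0.995, 0.0]
force: [-3.4, -3.7, 10.8]
grip_width: 0.0603
gripper_force: 45.6
```

>>> {"api": "send_rows", "payload": {
  "targets": [
    [0, 0, 0, 0],
    [0, 0, 0, 0],
    [0, 0, 0, 0],
    [0, 0, 0, 0],
    [0, 0, -0.02, 0],
    [0, 0, -0.05, 0],
    [0, 0, -0.09, 0],
    [0, 0, -0.12, 0],
    [0, 0, -0.12, 0]
  ],
  "hand": 100
}}

```text
t: 11.85
ee_pos: [0.4517, 0.2709, 0.1822]
orientation: [0.002, 0.104, 0.995, 0.002]
force: [0.3, -0.0, -1.8]
grip_width: 0.0853
gripper_force: 0.0
```

Run:
```python
from h import *
p=shot('top','t2')
print('mug',[(w(p,d['xyz']),round(d['confidence'],2)) for d in finder.tip_of(p,'mug')[:2]])
print('hex',[rect(p,d['pixels'],.027) for d in finder.outline_of(p,'hexset')[:1]])
print('clamp',[(w(p,d['xyz']),round(d['confidence'],2)) for d in finder.tip_of(p,'clamp')[:4]])
go2(.543,.063,.15,2)
```

```text
mug [(array([0.4523, 0.2677, 0.0064]), 0.69)]
hex [(array([ 0.539 , -0.0129]), array([105.9982,  36.9247]), 'long axis deg', 3.9, 'mean', array([ 0.5393, -0.0125], dtype=float32))]
clamp [(array([0.5433, 0.0618, 0.0044]), 0.89), (array([ 0.388 ,  0.0329, -0.0014]), 0.81), (array([ 0.3832, -0.1165, -0.002 ]), 0.64), (array([ 0.5397, -0.0118, -0.0028]), 0.25)]
avg [0.45   0.2696 0.1786] [0.0001 0.0001 0.0002]
row [-0.1339 -0.1827  0.0287] yaw 1.3267 now [0.4502 0.2697 0.1789] closing 78.01 f [-0.2512  0.4427 -0.2669] w 0.08546599531891406 0.0 t 12.25
```

View pics/t2.png

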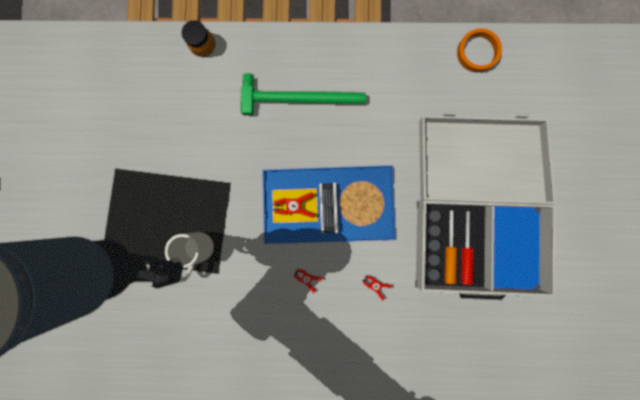

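The mug stands on the mat at (185,250), and the hexset and clamp haven't moved. For the clamp I'll turn the other way (−1.815 rad) to keep joint 6 within range.

>>> {"api": "send_rows", "payload": {
  "targets": [
    [0, 0, 0, -0.18],
    [-0.013, -0.018, 0, -0.36],
    [-0.03, -0.04, 0, -0.54],
    [-0.047, -0.064, 0, -0.72],
    [-0.064, -0.088, 0, -0.9],
    [-0.081, -0.111, 0, -1.08],
    [-0.098, -0.135, 0, -1.26],
    [-0.115, -0.158, 0, -1.44],
    [-0.128, -0.175, 0, -1.62],
    [-0.134, -0.183, 0, -1.8]
  ]
}}

```text
t: 13.5
ee_pos: [0.5437, 0.0619, 0.1791]
orientation: [0.0, 0.716, -0.698, -0.0]
force: [0.7, 0.6, -1.1]
grip_width: 0.0854
gripper_force: 0.0
```

Run:
```python
from h import *
p=grab_frame('top')
print('coaster',[(rect(p,d['pixels'],.005),w(p,finder.tip_of(p,'coaster')[0]['xyz'])) for d in finder.outline_of(p,'coaster')[:1]])
print(monitor.get_state()['joints'])
go2(.543,.063,.016,2)
```

```text
coaster [((array([ 0.5501, -0.0831]), array([92.4585, 92.2649]), 'long axis deg', 0.8, 'mean', array([ 0.5506, -0.0825], dtype=float32)), array([ 0.5508, -0.0813,  0.005 ]))]
[ 0.401   0.2581  0.0504 -0.0001 -1.3638 -0.3851]
avg [0.5433 0.0634 0.1794] [0.     0.0002 0.0001]
row [0.0004 0.0003 0.1634] yaw -0.0165 now [0.5433 0.0635 0.1796] closing -178.95 f [-1.3054  0.287  -0.647 ] w 0.08519080875744926 0.0 t 13.85
```

>>> {"api": "send_rows", "payload": {
  "targets": [
    [0, 0, 0.04, -0.0165],
    [0, 0, 0.08, -0.0165],
    [0, 0, 0.11, -0.0165],
    [0, 0, 0.135, -0.0165],
    [0, 0, 0.15, -0.0165],
    [0, 0, 0.158, -0.0165],
    [0, 0, 0.1615, -0.0165],
    [0, 0, 0.1615, -0.0165],
    [0, 0, 0.1615, -0.0165]
  ],
  "hand": 75
}}

```text
t: 14.98
ee_pos: [0.544, 0.0632, 0.0188]
orientation: [-0.001, 0.72, -0.694, 0.0]
force: [0.6, -0.1, -0.2]
grip_width: 0.064
gripper_force: 0.0
```

>>> {"api": "send_rows", "payload": {
  "targets": [
    [0, 0, 0, 0],
    [0, 0, 0, 0],
    [0, 0, 0, 0],
    [0, 0, 0, 0],
    [0, 0, 0, 0],
    [0, 0, 0, 0]
  ],
  "hand": 20,
  "squeeze": 30
}}

```text
t: 15.72
ee_pos: [0.5435, 0.0631, 0.0181]
orientation: [0.0, 0.72, -0.694, -0.0]
force: [-0.8, 0.1, -0.4]
grip_width: 0.0173
gripper_force: 0.0
```

Run:
```python
from h import *
p=shot('wrist','w3'); q=shot('scene'); im=cv2.resize(q['image'][120:250,270:430],(738,600),interpolation=cv2.INTER_CUBIC);cv2.imwrite('pics/s3.png',im[...,::-1])
print(monitor.get_state()['grip_width'])
```

```text
0.017010503783882847
```

View pics/w3.png

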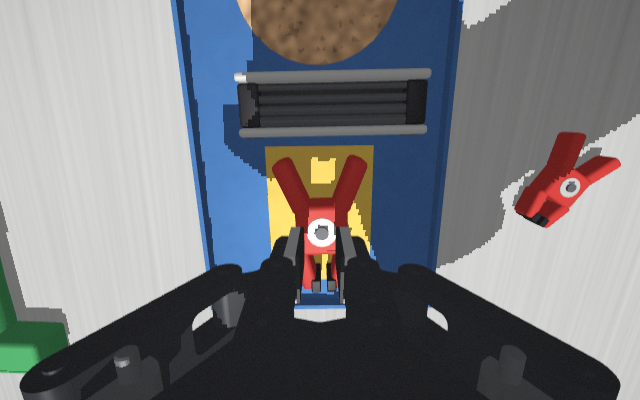

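View pics/s3.png

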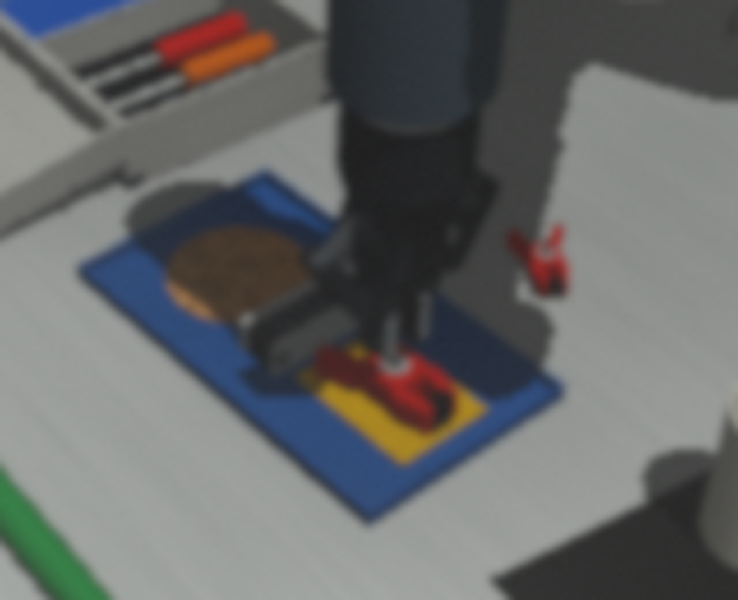

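Run:
```python
from h import *
p=shot('wrist');q=shot('scene')
def pr(p,X): c=np.array(p['R'])@X+p['t']; return c[:2]/c[2]*[p['fx'],p['fy']]+[p['cx'],p['cy']]
print('hub',ray(p,321,233,.029),'handle ends',ray(p,284,163,.018),ray(p,357,163,.018),'hex',ray(p,333,102,.029),'pad edge corners',ray(p,266,147,.005),ray(p,373,147,.005))
s=np.array(monitor.get_state()['ee_pos']);print(s)
for z in (0,.01,.02,.03,.05): 
  X=np.array([s[0],s[1],z]);print(z,pr(p,X),(pr(q,X)-[270,120])*[4.61,4.61])
print('cam',-np.array(p['R']).T@p['t'])
for n in('clamp','hexset','clamp_pad'): print(n,[(w(c,d['xyz']),round(d['confidence'],2)) for c in (p,q) for d in finder.tip_of(c,n)[:2]])
```

```text
hub [0.5439 0.0643 0.029 ] handle ends [0.5677 0.0243 0.018 ] [0.5236 0.0227 0.018 ] hex [ 0.5403 -0.0111  0.029 ] pad edge corners [0.5808 0.0165 0.005 ] [0.5123 0.014  0.005 ]
[0.5435 0.0631 0.0181]
0 [321.3872 215.243 ] [388.7837 396.984 ]
0.01 [321.4916 220.168 ] [389.5541 385.1395]
0.02 [321.6071 225.6243] [390.3346 373.1397]
0.03 [321.7359 231.7027] [391.1255 360.9813]
0.05 [322.0432 246.206 ] [392.7388 336.1765]
cam [ 0.5473 -0.0021  0.1879]
clamp [(array([0.3901, 0.033 , 0.0021]), 0.95), (array([0.5406, 0.0682, 0.0053]), 0.67), (array([0.5404, 0.0638, 0.0014]), 0.68), (array([ 0.3869,  0.037 , -0.0012]), 0.66)]
hexset [(array([ 0.5426, -0.0077,  0.0071]), 0.67), (array([ 0.5433, -0.0138,  0.0051]), 0.73)]
clamp_pad [(array([0.5428, 0.0613, 0.0035]), 0.76)]
```

>>> {"api": "send_rows", "payload": {
  "targets": [
    [0, 0, 0, 0],
    [0, 0, 0, 0],
    [0, 0, 0, 0],
    [0, 0, 0, 0]
  ],
  "hand": 50
}}

```text
t: 16.73
ee_pos: [0.5435, 0.0631, 0.0181]
orientation: [0.0, 0.72, -0.694, -0.0]
force: [0.5, 0.6, 0.2]
grip_width: 0.0428
gripper_force: 0.0
```

Run:
```python
from h import *
p=shot('wrist');q=shot('scene')
a=cv2.resize(p['image'][190:290,260:385],(750,600),interpolation=cv2.INTER_CUBIC)
b=cv2.resize(q['image'][160:230,320:390],(600,600),interpolation=cv2.INTER_CUBIC)
im=np.hstack([a[:,:], b]); im=cv2.resize(im,(800,356)); cv2.imwrite('pics/c4.png',im[...,::-1])
```

```text
(no output)
```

View pics/c4.png

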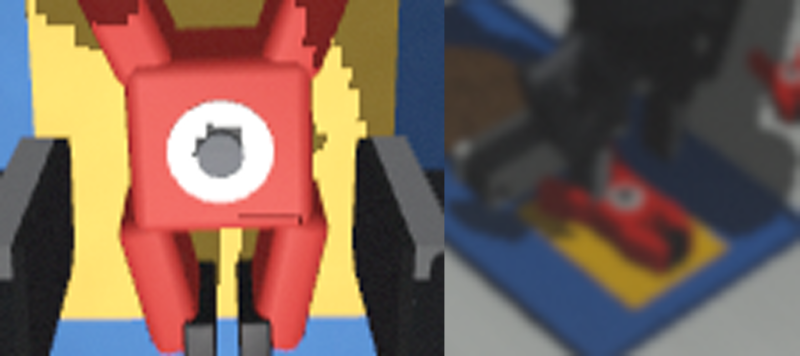

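The tips look well above the clamp's top: roughly 20 mm or more behind where the stated TCP offset puts them. I'll feel down in small steps around the block.

>>> {"api": "send_rows", "payload": {
  "targets": [
    [0, 0, 0.003, 0],
    [0, 0, 0.006, 0],
    [0, 0, 0.009, 0],
    [0, 0, 0.012, 0],
    [0, 0, 0.012, 0],
    [0, 0, 0.012, 0]
  ]
}}

```text
t: 17.58
ee_pos: [0.5436, 0.0631, 0.0061]
orientation: [-0.0, 0.72, -0.694, 0.0]
force: [0.5, -0.1, -0.8]
grip_width: 0.0427
gripper_force: 0.0
```

Run:
```python
from h import *
p=shot('wrist');print(p['fx'],p['cy'])
q=shot('scene')
a=cv2.resize(p['image'][190:290,260:385],(750,600),interpolation=cv2.INTER_CUBIC)
b=cv2.resize(q['image'][160:230,320:390],(600,600),interpolation=cv2.INTER_CUBIC)
im=np.hstack([a[:,:], b]); im=cv2.resize(im,(800,356)); cv2.imwrite('pics/c5.png',im[...,::-1])
avg()
print(monitor.get_state()['force'])
```

```text
282.6300091691395 194.83038785314736
avg [0.5436 0.0631 0.0062] [0. 0. 0.]
[-0.6533 -0.4388 -0.6797]
```

View pics/c5.png

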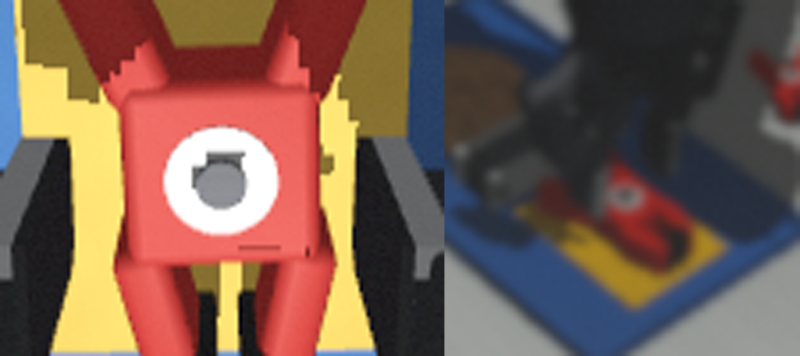

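No contact even at TCP z = 0.006, so the pads do sit about 20 mm behind the TCP. I'll keep going down in small steps.

>>> {"api": "send_rows", "payload": {
  "targets": [
    [0, 0, 0.002, 0],
    [0, 0, 0.004, 0],
    [0, 0, 0.006, 0],
    [0, 0, 0.008, 0],
    [0, 0, 0.01, 0],
    [0, 0, 0.01, 0]
  ]
}}

```text
t: 18.62
ee_pos: [0.5433, 0.063, -0.0041]
orientation: [0.0, 0.72, -0.694, -0.0]
force: [-1.1, 1.0, -0.3]
grip_width: 0.0428
gripper_force: 0.0
```

>>> {"api": "send_rows", "payload": {
  "targets": [
    [0, 0, 0.001, 0],
    [0, 0, 0.002, 0],
    [0, 0, 0.003, 0],
    [0, 0, 0.003, 0]
  ]
}}

```text
t: 19.12
ee_pos: [0.5434, 0.0631, -0.007]
orientation: [0.0, 0.72, -0.694, -0.0]
force: [-0.0, -0.3, -0.0]
grip_width: 0.0425
gripper_force: 0.0
```

>>> {"api": "send_rows", "payload": {
  "targets": [
    [0, 0, 0, 0],
    [0, 0, 0, 0],
    [0, 0, 0, 0],
    [0, 0, 0, 0],
    [0, 0, 0, 0]
  ],
  "hand": 20,
  "squeeze": 30
}}

```text
t: 19.75
ee_pos: [0.5434, 0.063, -0.0067]
orientation: [0.0, 0.72, -0.694, -0.0]
force: [-2.8, 0.2, 5.3]
grip_width: 0.0312
gripper_force: 28.1
```

>>> {"api": "send_rows", "payload": {
  "targets": [
    [0, 0, -0.01, 0],
    [0, 0, -0.03, 0],
    [0, 0, -0.06, 0],
    [0, 0, -0.09, 0],
    [0, 0, -0.12, 0],
    [0, 0, -0.14, 0],
    [0, 0, -0.14, 0],
    [0, 0, -0.14, 0]
  ]
}}

```text
t: 20.75
ee_pos: [0.5429, 0.0631, 0.132]
orientation: [0.001, 0.72, -0.694, -0.001]
force: [-0.5, -0.6, -1.0]
grip_width: 0.0309
gripper_force: 27.8
```

Run:
```python
from h import *
go2(.53,.39,.133,2)
```

```text
avg [0.5428 0.0629 0.1319] [0.0001 0.     0.0001]
row [-0.3273  0.0009 -0.0013] yaw 0.0015 now [0.543  0.0629 0.1321] closing -177.91 f [ 0.702  -0.3947 -1.4694] w 0.031166997941170713 27.84199228975922 t 20.95
```

>>> {"api": "send_rows", "payload": {
  "targets": [
    [-0.02, 0, 0, 0],
    [-0.055, 0, 0, 0],
    [-0.1, 0, 0, 0],
    [-0.145, 0, 0, 0],
    [-0.19, 0, 0, 0],
    [-0.235, 0, 0, 0],
    [-0.275, 0, 0, 0],
    [-0.305, 0, 0, 0],
    [-0.322, 0, 0, 0],
    [-0.327, 0, 0, 0]
  ]
}}

```text
t: 22.2
ee_pos: [0.5311, 0.3907, 0.1326]
orientation: [0.0, 0.72, -0.694, -0.0]
force: [0.4, -0.1, -0.7]
grip_width: 0.0311
gripper_force: 27.8
```

>>> {"api": "send_rows", "payload": {
  "targets": [
    [0, 0, 0, 0],
    [0, 0, 0.03, 0],
    [0, 0, 0.07, 0],
    [0, 0, 0.105, 0],
    [0, 0, 0.125, 0],
    [0, 0, 0.135, 0],
    [0, 0, 0.137, 0],
    [0, 0, 0.137, 0],
    [0, 0, 0.137, 0]
  ]
}}

```text
t: 23.32
ee_pos: [0.5321, 0.3903, -0.0028]
orientation: [-0.001, 0.72, -0.694, 0.0]
force: [0.2, 0.1, -0.9]
grip_width: 0.0311
gripper_force: 27.9
```

Run:
```python
from h import *
go2(.53,.39,-.0087,2)
```

```text
avg [ 0.5318  0.3902 -0.0032] [0.0001 0.0001 0.0002]
row [0.0001 0.0018 0.0055] yaw 0.0017 now [ 0.5317  0.3901 -0.0035] closing -177.9 f [-0.4179  0.1312 -0.737 ] w 0.03148793135066433 27.852460113354027 t 23.52
```

>>> {"api": "send_rows", "payload": {
  "targets": [
    [0, 0, 0.002, 0],
    [0, 0, 0.004, 0],
    [0, 0, 0.0055, 0],
    [0, 0, 0.0055, 0],
    [0, 0, 0.0055, 0]
  ]
}}

```text
t: 24.15
ee_pos: [0.5315, 0.3899, -0.0086]
orientation: [-0.0, 0.72, -0.694, 0.0]
force: [-2.8, -0.4, 5.6]
grip_width: 0.0316
gripper_force: 28.5
```

>>> {"api": "send_rows", "payload": {
  "targets": [
    [0, 0, 0, 0],
    [0, 0, 0, 0],
    [0, 0, 0, 0],
    [0, 0, 0, 0]
  ],
  "hand": 65
}}

```text
t: 24.65
ee_pos: [0.5316, 0.3898, -0.0096]
orientation: [0.0, 0.72, -0.694, 0.0]
force: [-0.5, 0.0, 0.4]
grip_width: 0.0557
gripper_force: 0.0
```

>>> {"api": "send_rows", "payload": {
  "targets": [
    [0, 0, -0.02, 0],
    [0, 0, -0.05, 0],
    [0, 0, -0.1, 0],
    [0, 0, -0.15, 0],
    [0, 0, -0.18, 0],
    [0, 0, -0.2, 0],
    [0, 0, -0.2, 0]
  ]
}}

```text
t: 25.52
ee_pos: [0.5323, 0.3905, 0.1923]
orientation: [-0.002, 0.72, -0.694, 0.0]
force: [0.4, 0.4, 0.1]
grip_width: 0.0557
gripper_force: 0.0
```

Run:
```python
from h import *
for p in (shot('wrist'),shot('top')):
    for n in ('mug','clamp','hexset'): print(n,[(w(p,d['xyz']),round(d['confidence'],2)) for d in finder.tip_of(p,n)[:4]])
print('hex',[rect(p,d['pixels'],.027) for d in finder.outline_of(p,'hexset')[:1]])
print(monitor.get_state()['joints'])
go2(.540,-.0115,.2,93.2)
```

```text
mug [(array([0.4488, 0.269 , 0.0023]), 0.63)]
clamp [(array([0.5293, 0.3947, 0.0059]), 0.72)]
hexset []
mug [(array([0.4517, 0.2689, 0.0075]), 0.59)]
clamp [(array([ 0.387 ,  0.0348, -0.0008]), 0.8), (array([ 0.3799, -0.115 , -0.0008]), 0.72), (array([0.5309, 0.3859, 0.0039]), 0.63)]
hexset [(array([ 0.5406, -0.0124, -0.0018]), 0.89)]
hex [(array([ 0.5399, -0.0101]), array([103.2722,  38.4654]), 'long axis deg', 2.5, 'mean', array([ 0.5407, -0.0114], dtype=float32))]
[ 0.8692  0.4819  0.4076 -0.     -1.4974 -0.8327]
avg [0.5315 0.3898 0.1904] [0.     0.     0.0001]
row [ 0.4013  0.0062 -0.0096] yaw 1.5514 now [0.5315 0.3898 0.1905] closing -177.91 f [-0.1498 -0.3541  0.7659] w 0.055644954928134524 0.0 t 26.18
```

Mug and clamp both stand on the mat. Next is the hexset.

>>> {"api": "send_rows", "payload": {
  "targets": [
    [0.03, 0, 0, 0.16],
    [0.08, 0.001, 0, 0.33],
    [0.13, 0.002, 0, 0.5],
    [0.18, 0.003, 0, 0.67],
    [0.23, 0.004, 0, 0.84],
    [0.28, 0.005, 0, 1.01],
    [0.33, 0.006, 0, 1.18],
    [0.37, 0.006, 0, 1.35],
    [0.395, 0.006, 0, 1.5],
    [0.401, 0.006, 0, 1.551]
  ],
  "hand": 70
}}

```text
t: 27.42
ee_pos: [0.5401, -0.0127, 0.1908]
orientation: [0.0, -0.026, 1.0, -0.0]
force: [-0.8, 0.0, -0.1]
grip_width: 0.0595
gripper_force: 0.0
```

Run:
```python
from h import *
p=shot('wrist')
print('hex',[rect(p,d['pixels'],.029) for d in finder.outline_of(p,'hexset')[:1]])
go2(.540,-.0115,-.008,93)
```

```text
hex [(array([ 0.5387, -0.0108]), array([101.4103,  34.5793]), 'long axis deg', 3.0, 'mean', array([ 0.5366, -0.0106], dtype=float32))]
avg [ 0.5402 -0.0109  0.1906] [0.     0.0003 0.    ]
row [ 0.0003 -0.0006  0.1986] yaw 0.0054 now [ 0.5402 -0.0106  0.1906] closing 93.31 f [ 0.1456 -0.3921  0.2808] w 0.059773448315446696 0.0 t 27.73
```

>>> {"api": "send_rows", "payload": {
  "targets": [
    [0, 0, 0.04, 0],
    [0, 0, 0.09, 0],
    [0, 0, 0.13, 0],
    [0, 0, 0.16, 0],
    [0, 0, 0.18, 0],
    [0, 0, 0.19, 0],
    [0, 0, 0.196, 0],
    [0, 0, 0.198, 0],
    [0, 0, 0.198, 0]
  ]
}}

```text
t: 28.85
ee_pos: [0.5406, -0.011, -0.0069]
orientation: [0.001, -0.028, 1.0, 0.0]
force: [-0.8, -0.3, -0.0]
grip_width: 0.0594
gripper_force: 0.0
```

>>> {"api": "send_rows", "payload": {
  "targets": [
    [0, 0, 0, 0],
    [0, 0, 0, 0],
    [0, 0, 0, 0],
    [0, 0, 0, 0],
    [0, 0, 0, 0]
  ],
  "hand": 20,
  "squeeze": 45
}}

```text
t: 29.48
ee_pos: [0.5408, -0.011, -0.0067]
orientation: [0.001, -0.028, 1.0, 0.0]
force: [-0.3, 0.4, 5.1]
grip_width: 0.0327
gripper_force: 45.4
```

>>> {"api": "send_rows", "payload": {
  "targets": [
    [0, 0, -0.01, 0],
    [0, 0, -0.03, 0],
    [0, 0, -0.06, 0],
    [0, 0, -0.1, 0],
    [0, 0, -0.13, 0],
    [0, 0, -0.14, 0],
    [0, 0, -0.14, 0]
  ]
}}

```text
t: 30.35
ee_pos: [0.54, -0.011, 0.1323]
orientation: [-0.0, -0.028, 1.0, 0.0]
force: [0.0, 0.8, -1.2]
grip_width: 0.0329
gripper_force: 44.9
```

Run:
```python
from h import *
p=shot('wrist');t=shot('top')
hsv=cv2.cvtColor(t['image'],cv2.COLOR_RGB2HSV)
b=(hsv[...,0]>100)&(hsv[...,0]<125)&(hsv[...,1]>120);b[:,:410]=0;print('compart',rect(t,b,.008))
for c in (p,t): print('tb',[(w(c,d['xyz']),round(d['confidence'],2)) for d in finder.tip_of(c,'toolbox')[:1]])
print('hex',[rect(p,d['pixels'],.165) for d in finder.outline_of(p,'hexset')[:1]])
go2(.462,-.402,.132,89.3)
```

```text
compart (array([ 0.463 , -0.4096]), array([ 93.9463, 172.564 ]), 'long axis deg', 179.3, 'mean', array([ 0.4627, -0.4093], dtype=float32))
tb [(array([ 0.4689, -0.3312, -0.0019]), 0.67)]
tb [(array([ 0.4611, -0.3305,  0.0009]), 0.92)]
hex [(array([ 0.5366, -0.0111]), array([101.1695,  34.9085]), 'long axis deg', 3.5, 'mean', array([ 0.5317, -0.0113], dtype=float32))]
avg [ 0.5398 -0.0112  0.1318] [0.0001 0.     0.0002]
row [ 0.0997 -0.3858 -0.    ] yaw 0.0685 now [ 0.54   -0.0111  0.1321] closing 93.23 f [ 0.0682 -0.1902 -1.2312] w 0.032620460148542973 44.88031804561615 t 30.8
```

>>> {"api": "send_rows", "payload": {
  "targets": [
    [0.005, -0.02, 0, 0.01],
    [0.014, -0.055, 0, 0.02],
    [0.026, -0.1, 0, 0.03],
    [0.038, -0.146, 0, 0.04],
    [0.05, -0.192, 0, 0.05],
    [0.062, -0.238, 0, 0.06],
    [0.074, -0.284, 0, 0.0685],
    [0.086, -0.33, 0, 0.0685],
    [0.095, -0.366, 0, 0.0685],
    [0.0995, -0.386, 0, 0.0685]
  ]
}}

```text
t: 32.05
ee_pos: [0.4611, -0.4044, 0.1323]
orientation: [-0.0, 0.007, 1.0, 0.0]
force: [0.6, 1.1, -0.6]
grip_width: 0.0328
gripper_force: 44.9
```

>>> {"api": "send_rows", "payload": {
  "targets": [
    [0, 0, 0, 0],
    [0, 0, 0, 0],
    [0, 0, 0.03, 0],
    [0, 0, 0.06, 0],
    [0, 0, 0.09, 0],
    [0, 0, 0.11, 0],
    [0, 0, 0.122, 0],
    [0, 0, 0.127, 0],
    [0, 0, 0.127, 0],
    [0, 0, 0.127, 0]
  ]
}}

```text
t: 33.3
ee_pos: [0.4632, -0.4024, 0.0065]
orientation: [0.001, 0.006, 1.0, -0.0]
force: [0.2, -0.3, -0.3]
grip_width: 0.0328
gripper_force: 45.0
```

Run:
```python
from h import *
go2(.462,-.402,-.0017,89.3)
```

```text
avg [ 0.463  -0.4023  0.0063] [0.0001 0.0001 0.0002]
row [0.001  0.0003 0.008 ] yaw -0.0001 now [ 0.4628 -0.4023  0.0061] closing 89.3 f [ 0.5308 -0.6421 -1.0742] w 0.03232728383488895 44.97086048126221 t 33.5
```

>>> {"api": "send_rows", "payload": {
  "targets": [
    [0, 0, 0.003, 0],
    [0, 0, 0.005, 0],
    [0, 0, 0.007, 0],
    [0, 0, 0.008, 0],
    [0, 0, 0.008, 0]
  ]
}}

```text
t: 34.12
ee_pos: [0.4625, -0.4021, -0.0016]
orientation: [0.0, 0.006, 1.0, -0.0]
force: [-2.4, 2.3, 5.1]
grip_width: 0.0322
gripper_force: 45.6
```

>>> {"api": "send_rows", "payload": {
  "targets": [
    [0, 0, 0, 0],
    [0, 0, 0, 0],
    [0, 0, 0, 0],
    [0, 0, 0, 0]
  ],
  "hand": 58
}}

```text
t: 34.62
ee_pos: [0.4626, -0.4021, -0.0025]
orientation: [-0.0, 0.006, 1.0, 0.0]
force: [0.8, 0.5, -0.4]
grip_width: 0.0494
gripper_force: 0.0
```

>>> {"api": "send_rows", "payload": {
  "targets": [
    [0, 0, -0.02, 0],
    [0, 0, -0.05, 0],
    [0, 0, -0.1, 0],
    [0, 0, -0.15, 0],
    [0, 0, -0.18, 0],
    [0, 0, -0.2, 0],
    [0, 0, -0.2, 0]
  ]
}}

```text
t: 35.5
ee_pos: [0.4633, -0.4026, 0.1993]
orientation: [0.002, 0.006, 1.0, -0.001]
force: [1.0, 0.0, -0.2]
grip_width: 0.0493
gripper_force: 0.0
```

Run:
```python
from h import *
for p in (shot('wrist'),shot('top','t6')):
    for n in ('hexset','mug','clamp'): print(n,[(w(p,d['xyz']),round(d['confidence'],2)) for d in finder.tip_of(p,n)[:4]])
    print('hex',[(round(d['confidence'],2),rect(p,d['pixels'],.034)) for d in finder.outline_of(p,'hexset')[:1]])
print(monitor.get_state()['joints'])
go2(.45,.27,.19,78)
```

```text
hexset [(array([ 0.4625, -0.3987,  0.0144]), 0.91)]
mug []
clamp [(array([ 0.3805, -0.1113, -0.0007]), 0.86)]
hex []
hexset [(array([ 0.4607, -0.4029,  0.0032]), 0.59)]
mug [(array([0.4526, 0.2711, 0.005 ]), 0.84)]
clamp [(array([0.5331, 0.389 , 0.0026]), 0.92), (array([0.3884, 0.0321, 0.0031]), 0.81)]
hex [(0.7, (array([ 0.4619, -0.3969]), array([ 42.4207, 102.1862]), 'long axis deg', 179.5, 'mean', array([ 0.4621, -0.3965], dtype=float32)))]
[-0.4609  0.3836  0.2735 -0.     -1.4613 -1.1221]
avg [ 0.4625 -0.4021  0.1975] [0.     0.     0.0001]
row [0.0208 0.6719 0.0075] yaw 0.1972 now [ 0.4625 -0.4021  0.1975] closing 89.3 f [-0.3569  0.1059 -0.3172] w 0.049738149160626445 0.0 t 36.2
```

View pics/t6.png

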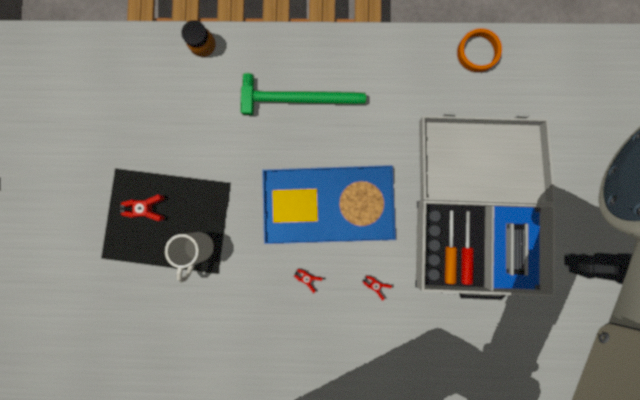

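The hexset lies in the blue compartment at (517,248), with mug and clamp still on the mat. I'll return the mug now.

>>> {"api": "send_rows", "payload": {
  "targets": [
    [0.001, 0.03, 0, 0.02],
    [0.003, 0.09, 0, 0.04],
    [0.004, 0.15, 0, 0.06],
    [0.006, 0.21, 0, 0.08],
    [0.008, 0.27, 0, 0.1],
    [0.01, 0.33, 0, 0.12],
    [0.012, 0.39, 0, 0.14],
    [0.014, 0.45, 0, 0.16],
    [0.016, 0.51, 0, 0.18],
    [0.018, 0.57, 0, 0.197]
  ],
  "hand": 100
}}

```text
t: 37.45
ee_pos: [0.4512, 0.1701, 0.198]
orientation: [0.0, 0.105, 0.995, 0.0]
force: [1.7, -0.3, -0.5]
grip_width: 0.085
gripper_force: 0.0
```

Run:
```python
from h import *
p=shot('top')
for n in ('clamp_pad','coaster'): print(n,[(round(d['confidence'],2),rect(p,d['pixels'],.005)) for d in finder.outline_of(p,n)[:1]],[w(p,d['xyz']) for d in finder.tip_of(p,n)[:1]])
p=shot('wrist')
for n in ('mug','clamp'): print(n,[w(p,d['xyz']) for d in finder.tip_of(p,n)[:2]])
go2(.4515,.27,.19,78)
```

```text
clamp_pad [(0.9, (array([0.5448, 0.0616]), array([71.789 , 97.1406]), 'long axis deg', 92.9, 'mean', array([0.5442, 0.0612], dtype=float32)))] [array([0.5454, 0.0632, 0.0032])]
coaster [(0.9, (array([ 0.5502, -0.0831]), array([96.7597, 92.2522]), 'long axis deg', 0.8, 'mean', array([ 0.5501, -0.0829], dtype=float32)))] [array([ 0.5515, -0.0803,  0.0041])]
mug [array([0.4532, 0.27  , 0.0003])]
clamp [array([0.3909, 0.0353, 0.0032]), array([0.5314, 0.3914, 0.0035])]
avg [0.4517 0.1672 0.1978] [0.     0.0001 0.    ]
row [0.0217 0.1005 0.0078] yaw -0.001 now [0.4517 0.1674 0.1977] closing 77.94 f [-0.4953  0.5765  1.1765] w 0.08540035713569977 0.0 t 38.05
```

>>> {"api": "send_rows", "payload": {
  "targets": [
    [0.01, 0.05, 0, 0],
    [0.02, 0.09, 0, 0],
    [0.0217, 0.1005, 0, 0],
    [0.0217, 0.1005, 0.03, 0],
    [0.0217, 0.1005, 0.07, 0],
    [0.0217, 0.1005, 0.1, 0],
    [0.0217, 0.1005, 0.13, 0],
    [0.0217, 0.1005, 0.145, 0],
    [0.0217, 0.1005, 0.153, 0],
    [0.0217, 0.1005, 0.153, 0]
  ]
}}

```text
t: 39.3
ee_pos: [0.4515, 0.2709, 0.0449]
orientation: [0.0, 0.104, 0.995, 0.0]
force: [-0.6, 0.3, 0.1]
grip_width: 0.0854
gripper_force: 0.0
```

>>> {"api": "send_rows", "payload": {
  "targets": [
    [0, 0, 0, 0],
    [0, 0, 0, 0],
    [0, 0, 0, 0],
    [0, 0, 0, 0],
    [0, 0, 0, 0],
    [0, 0, 0, 0]
  ],
  "hand": 50,
  "squeeze": 40
}}

```text
t: 40.05
ee_pos: [0.4518, 0.271, 0.0459]
orientation: [0.001, 0.104, 0.995, 0.0]
force: [-0.3, -2.1, 6.3]
grip_width: 0.0618
gripper_force: 43.5
```

Run:
```python
from h import *
go2(.4515,.27,.045,78)
```

```text
avg [0.4518 0.271  0.0459] [0. 0. 0.]
row [ 0.0001 -0.0011  0.0009] yaw 0.0006 now [0.4518 0.271  0.0459] closing 78.04 f [-0.34   -1.5515  5.2415] w 0.061794398879538005 43.49893958460598 t 40.25
```

Gripped. Next I lift it and go to the coaster.

>>> {"api": "send_rows", "payload": {
  "targets": [
    [0, 0, -0.01, 0],
    [0, 0, -0.03, 0],
    [0, 0, -0.06, 0],
    [0, 0, -0.09, 0],
    [0, 0, -0.1, 0],
    [0, 0, -0.1, 0]
  ]
}}

```text
t: 41.0
ee_pos: [0.451, 0.2711, 0.1445]
orientation: [-0.0, 0.104, 0.995, 0.0]
force: [-0.5, 0.9, -3.1]
grip_width: 0.0613
gripper_force: 44.5
```

Run:
```python
from h import *
go2(.5508,-.0825,.145,78)
```

```text
avg [0.4504 0.2705 0.1432] [0.0001 0.0001 0.0002]
row [-0.1715 -0.3245 -0.0014] yaw 0.0002 now [0.4505 0.2704 0.1432] closing 78.01 f [-0.4064  0.0495 -1.7612] w 0.06154948327121198 44.45836639555637 t 41.2
```

>>> {"api": "send_rows", "payload": {
  "targets": [
    [-0.012, -0.023, 0, 0],
    [-0.03, -0.058, 0, 0],
    [-0.053, -0.1, 0, 0],
    [-0.075, -0.142, 0, 0],
    [-0.098, -0.185, 0, 0],
    [-0.12, -0.228, 0, 0],
    [-0.141, -0.267, 0, 0],
    [-0.157, -0.298, 0, 0],
    [-0.168, -0.318, 0, 0],
    [-0.1717, -0.3247, 0, 0]
  ]
}}

```text
t: 42.45
ee_pos: [0.5513, -0.0836, 0.1434]
orientation: [-0.001, 0.105, 0.994, -0.0]
force: [-1.0, 0.5, -1.6]
grip_width: 0.0615
gripper_force: 44.5
```

>>> {"api": "send_rows", "payload": {
  "targets": [
    [0, 0, 0, 0],
    [0, 0, 0, 0],
    [0, 0, 0.03, 0],
    [0, 0, 0.06, 0],
    [0, 0, 0.08, 0],
    [0, 0, 0.087, 0],
    [0, 0, 0.091, 0],
    [0, 0, 0.091, 0],
    [0, 0, 0.091, 0]
  ]
}}

```text
t: 43.58
ee_pos: [0.5523, -0.0824, 0.0544]
orientation: [0.001, 0.104, 0.995, 0.0]
force: [-0.6, -0.6, -1.6]
grip_width: 0.0613
gripper_force: 44.5
```

Run:
```python
from h import *
p=shot('wrist')
print('mug',[w(p,d['xyz']) for d in finder.tip_of(p,'mug')[:2]])
go2(.5508,-.0825,.0475,78)
```

```text
mug [array([ 0.5499, -0.0839,  0.0105])]
avg [ 0.5519 -0.0824  0.0539] [0.0001 0.     0.0001]
row [ 0.001  -0.0003  0.0064] yaw 0.0001 now [ 0.5518 -0.0824  0.0538] closing 78.01 f [-0.0763 -0.2259 -1.7974] w 0.06143166237721221 44.4614498363444 t 43.88
```

>>> {"api": "send_rows", "payload": {
  "targets": [
    [0.001, 0, 0.002, 0],
    [0.001, 0, 0.004, 0],
    [0.001, 0, 0.0055, 0],
    [0.001, 0, 0.0065, 0],
    [0.001, 0, 0.0065, 0]
  ]
}}

```text
t: 44.5
ee_pos: [0.5511, -0.0823, 0.0479]
orientation: [0.001, 0.104, 0.995, -0.0]
force: [-1.7, 0.3, 4.8]
grip_width: 0.0619
gripper_force: 45.1
```

>>> {"api": "send_rows", "payload": {
  "targets": [
    [0, 0, 0, 0],
    [0, 0, 0, 0],
    [0, 0, 0, 0],
    [0, 0, 0, 0],
    [0, 0, 0, 0]
  ],
  "hand": 100
}}

```text
t: 45.12
ee_pos: [0.5507, -0.0822, 0.047]
orientation: [-0.0, 0.104, 0.995, 0.0]
force: [-0.0, 1.1, -0.9]
grip_width: 0.0854
gripper_force: 0.0
```

>>> {"api": "send_rows", "payload": {
  "targets": [
    [0, 0, -0.02, 0],
    [0, 0, -0.05, 0],
    [0, 0, -0.09, 0],
    [0, 0, -0.13, 0],
    [0, 0, -0.15, 0],
    [0, 0, -0.15, 0]
  ]
}}

```text
t: 45.88
ee_pos: [0.5517, -0.0821, 0.1988]
orientation: [0.002, 0.104, 0.995, 0.0]
force: [-0.2, -0.3, -0.4]
grip_width: 0.0857
gripper_force: 0.0
```

Run:
```python
from h import *
for p in (shot('wrist'),shot('top')): 
  print([(n,[w(p,d['xyz']) for d in finder.tip_of(p,n)[:2]]) for n in ('mug','clamp','coaster')])
go2(.5315,.39,.19,2)
```

```text
[('mug', [array([ 0.5496, -0.0838,  0.0028]), array([ 0.5459, -0.0102, -0.0022])]), ('clamp', [array([0.3903, 0.0359, 0.0013]), array([ 0.3788, -0.1111, -0.0004])]), ('coaster', [])]
[('mug', []), ('clamp', [array([0.388 , 0.0357, 0.0019])]), ('coaster', [])]
avg [ 0.5506 -0.0822  0.1968] [0.0001 0.     0.0001]
row [0.1168 0.4579 0.0067] yaw 1.3267 now [ 0.5507 -0.0822  0.1969] closing 78.01 f [0.3655 0.1196 0.8188] w 0.0852217735124046 0.0 t 46.48
```

>>> {"api": "send_rows", "payload": {
  "targets": [
    [0.005, 0.02, 0, -0.18],
    [0.015, 0.06, 0, -0.36],
    [0.028, 0.11, 0, -0.54],
    [0.042, 0.165, 0, -0.72],
    [0.056, 0.22, 0, -0.9],
    [0.07, 0.275, 0, -1.08],
    [0.084, 0.33, 0, -1.26],
    [0.098, 0.385, 0, -1.44],
    [0.11, 0.43, 0, -1.62],
    [0.117, 0.458, 0, -1.8]
  ],
  "hand": 65
}}

```text
t: 47.72
ee_pos: [0.5308, 0.3924, 0.1964]
orientation: [0.0, 0.717, -0.697, -0.0]
force: [0.3, 0.3, -0.3]
grip_width: 0.0552
gripper_force: 0.0
```

Run:
```python
from h import *
p=shot('wrist')
print('clamp',[w(p,d['xyz']) for d in finder.tip_of(p,'clamp')[:2]],[rect(p,d['pixels'],.018) for d in finder.outline_of(p,'clamp')[:1]])
go2(.5315,.39,-.009,2)
```

```text
clamp [array([0.533 , 0.3952, 0.0032]), array([0.5121, 0.3445, 0.0018])] []
avg [0.5315 0.3896 0.1971] [0.0002 0.0004 0.0003]
row [-0.0003  0.0001  0.2061] yaw -0.0171 now [0.5317 0.3892 0.1975] closing -178.98 f [ 0.4072 -0.1896 -0.6495] w 0.055428933380601696 0.0 t 48.08
```

>>> {"api": "send_rows", "payload": {
  "targets": [
    [0, 0, 0.04, -0.017],
    [0, 0, 0.09, -0.017],
    [0, 0, 0.13, -0.017],
    [0, 0, 0.16, -0.017],
    [0, 0, 0.185, -0.017],
    [0, 0, 0.197, -0.017],
    [0, 0, 0.203, -0.017],
    [0, 0, 0.2055, -0.017],
    [0, 0, 0.2055, -0.017]
  ]
}}

```text
t: 49.2
ee_pos: [0.5318, 0.3905, -0.0076]
orientation: [-0.001, 0.72, -0.694, 0.0]
force: [0.1, 0.9, 0.3]
grip_width: 0.0553
gripper_force: 0.0
```

>>> {"api": "send_rows", "payload": {
  "targets": [
    [0, 0, 0, 0],
    [0, 0, 0, 0],
    [0, 0, 0, 0],
    [0, 0, 0, 0],
    [0, 0, 0, 0]
  ],
  "hand": 20,
  "squeeze": 30
}}

```text
t: 49.82
ee_pos: [0.5318, 0.3906, -0.0076]
orientation: [-0.001, 0.72, -0.694, 0.0]
force: [-1.3, -0.6, 6.3]
grip_width: 0.0307
gripper_force: 29.8
```

>>> {"api": "send_rows", "payload": {
  "targets": [
    [0, 0, -0.01, 0],
    [0, 0, -0.03, 0],
    [0, 0, -0.06, 0],
    [0, 0, -0.09, 0],
    [0, 0, -0.12, 0],
    [0, 0, -0.14, 0],
    [0, 0, -0.14, 0],
    [0, 0, -0.14, 0]
  ]
}}

```text
t: 50.82
ee_pos: [0.5306, 0.3897, 0.1301]
orientation: [0.001, 0.72, -0.694, -0.0]
force: [-0.3, -0.7, -1.4]
grip_width: 0.0311
gripper_force: 29.2
```

Run:
```python
from h import *
go2(.5445,.062,.13,2.5)
```

```text
avg [0.5308 0.3896 0.1301] [0.0001 0.0001 0.0002]
row [ 0.3279 -0.0016  0.0005] yaw -0.0066 now [0.5309 0.3898 0.1304] closing -177.88 f [-0.0644  0.5695 -1.8926] w 0.03078844387670599 29.22281320206821 t 51.02
```

>>> {"api": "send_rows", "payload": {
  "targets": [
    [0.02, 0, 0, 0],
    [0.055, 0, 0, 0],
    [0.1, 0, 0, 0],
    [0.145, 0, 0, 0],
    [0.19, 0, 0, 0],
    [0.235, -0.001, 0, 0],
    [0.275, -0.0015, 0, 0],
    [0.305, -0.0016, 0, -0.007],
    [0.323, -0.0016, 0, -0.007],
    [0.3285, -0.0016, 0, -0.007]
  ]
}}

```text
t: 52.28
ee_pos: [0.545, 0.061, 0.1316]
orientation: [-0.0, 0.722, -0.692, 0.0]
force: [-0.6, -0.1, -0.7]
grip_width: 0.0311
gripper_force: 29.2
```

>>> {"api": "send_rows", "payload": {
  "targets": [
    [0, 0, 0, 0],
    [0, 0, 0, 0],
    [0, 0, 0.03, 0],
    [0, 0, 0.07, 0],
    [0, 0, 0.1, 0],
    [0, 0, 0.12, 0],
    [0, 0, 0.128, 0],
    [0, 0, 0.13, 0],
    [0, 0, 0.13, 0]
  ]
}}

```text
t: 53.4
ee_pos: [0.5458, 0.0623, 0.0024]
orientation: [-0.001, 0.723, -0.691, 0.0]
force: [0.1, 0.6, -0.0]
grip_width: 0.0313
gripper_force: 29.3
```

Run:
```python
from h import *
p=shot('wrist')
print([(n,[w(p,d['xyz']) for d in finder.tip_of(p,n)[:2]]) for n in ('clamp','clamp_pad')])
go2(.5445,.0612,-.006,2.5)
```

```text
[('clamp', [array([0.5457, 0.0698, 0.0119])]), ('clamp_pad', [])]
avg [0.5454 0.062  0.0021] [0.0001 0.     0.0001]
row [0.0008 0.001  0.0081] yaw 0.0003 now [0.5453 0.0619 0.0019] closing -177.48 f [-0.0645 -0.0124 -1.4745] w 0.030950055223868872 29.272545212879777 t 53.75
```

>>> {"api": "send_rows", "payload": {
  "targets": [
    [0.001, 0.001, 0.002, 0],
    [0.001, 0.001, 0.004, 0],
    [0.001, 0.001, 0.006, 0],
    [0.001, 0.001, 0.0075, 0],
    [0.001, 0.001, 0.008, 0],
    [0.001, 0.001, 0.008, 0]
  ]
}}

```text
t: 54.5
ee_pos: [0.5441, 0.0609, -0.0056]
orientation: [0.0, 0.723, -0.691, 0.0]
force: [-2.8, 0.2, 5.8]
grip_width: 0.031
gripper_force: 30.0
```

>>> {"api": "send_rows", "payload": {
  "targets": [
    [0, 0, 0, 0],
    [0, 0, 0, 0],
    [0, 0, 0, 0],
    [0, 0, 0, 0]
  ],
  "hand": 65
}}

```text
t: 55.0
ee_pos: [0.5442, 0.0609, -0.0065]
orientation: [0.0, 0.722, -0.691, -0.0]
force: [0.5, 0.1, 0.6]
grip_width: 0.0553
gripper_force: 0.0
```

>>> {"api": "send_rows", "payload": {
  "targets": [
    [0, 0, -0.02, 0],
    [0, 0, -0.05, 0],
    [0, 0, -0.1, 0],
    [0, 0, -0.15, 0],
    [0, 0, -0.2, 0],
    [0, 0, -0.24, 0],
    [0, 0, -0.24, 0],
    [0, 0, -0.24, 0]
  ]
}}

```text
t: 56.0
ee_pos: [0.5437, 0.061, 0.2328]
orientation: [0.0, 0.722, -0.691, -0.001]
force: [-0.5, 0.4, -1.0]
grip_width: 0.0556
gripper_force: 0.0
```

Run:
```python
from h import *
p=shot('wrist','w9')
print([(n,[w(p,d['xyz']) for d in finder.tip_of(p,n)[:2]]) for n in ('clamp','clamp_pad','mug','coaster')])
avg(1)
```

```text
[('clamp', [array([0.5426, 0.0654, 0.0052]), array([ 0.38  , -0.1106, -0.0024])]), ('clamp_pad', [array([0.5457, 0.0644, 0.002 ])]), ('mug', [array([ 0.5514, -0.0837,  0.0038])]), ('coaster', [array([0.5475, 0.0662, 0.0056])])]
avg [0.5439 0.0608 0.2328] [0. 0. 0.]
```

View pics/w9.png

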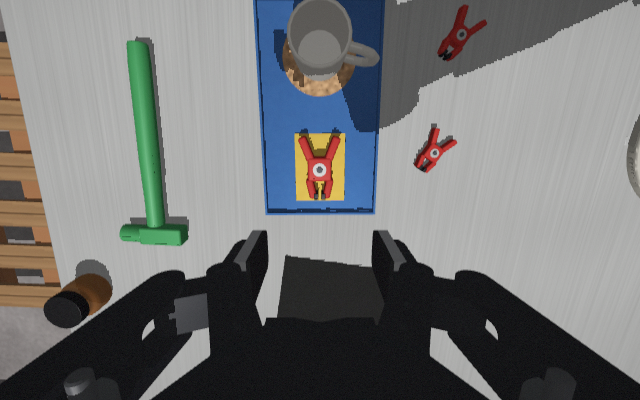

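The clamp lies lengthwise on its pad at (320,170) and the mug stands upright on the coaster at (320,45). Everything is released, so I'll hand in.

```bash
python3 -c "
from h import *
print(hand_in())"
```

```text
the job is handed in; nothing more can be done
None
```

The job is handed in, with no verdict shown: the hex key set lies flat in the blue-lined compartment, the mug is upright on the coaster, the clamp is lengthwise on its yellow pad (positions checked in the camera images), and the hammer was not touched.

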